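Pop the fuse hatch of the microscope lamp supply

ROBOT

A 7-joint arm with a two-finger parallel gripper is mounted at the origin on the work surface. World frame = base frame: x ahead of the robot, y to its left, z up, the work surface at z = 0. Lengths are in mm, angles in rad, forces in N, time in s.
With the tool pointing down it reaches from about 350 to 900 mm from the base axis. Payload 19.9 kg.
Tool frame: the origin (TCP) lies on the centre line of the jaws, within the pads' length; the fingertips stand 17 mm ahead of it and the grasp point (between the pads) lies 2 mm behind it; z points along the fingers, y is the direction in which the jaws open and shut (so a half turn about z gives the same grasp; the last joint's range is limited). The gripper opens to 94 mm and grips with 3 to 60 N. Pads are 16 mm wide; open, the fingers measure 119 mm over their backs; the gripper's body (75 mm by 177 mm) begins 78 mm behind the grasp point.
Start: joints at [1.075, 0.417, -0.01, 1.614, 0.005, 1.111, -0.053], TCP at [274.543, -561.45, 222.425] pointing down, gripper open.
Joint ranges: [-2.81, 2.81], [-0.39, 2.02], [-1.27, 1.25], [0.06, 2.57], [-1.19, 4.33], [0.19, 2], [-2.82, 2.82]. Speed limits (rad/s): [1.89, 1.89, 2.39, 2.39, 3.01, 3.01, 3.01].

INTERFACE

Orientations are given as a rotation vector (axis times angle).
In Python, from station import state, cams, bot gives the robot as it stands.
- The arm moves only by the shell command python3 -m pendant 'ROWS' [FORCE]. ROWS is JSON, a list of rows, each an object of numbers: "x", "y", "z": the shift along the tool's x, y, z each as a share of 0.4 m, from -1 to 1; "ax", "ay", "az": the turn, a rotation vector about the tool's x, y, z each as a share of 0.5 rad, from -1 to 1; "claw": the closure, from 0 (fully open) to 1 (shut). A call has 1 to 10 rows; each row is the pose to reach, as a shift and turn from the pose commanded when the call began, along the tool's axes at that moment; what a row does not reach only later rows make up. A row lasts 1/10 s, in which the tool goes at most 50 mm and 8.59 degrees, less where a joint would pass 70% of its speed; a pose out of reach is approached as far as the arm can. A call with a number of a shift or a turn outside -1 to 1 is refused whole. A call with a gripper value outside its range is refused whole. The fingers move at their own pace and stop on an object; FORCE is the grip in N (left out, the last holds). Time passes only in rows, so rows that repeat a pose let the fingers close. It gives the time, the measured TCP pose, the force and the opening at its end, in the units of the state.
- state(): the state, without advancing time (a new reading comes with each control period).
- cams.grab_frame(name): name is "side" or "top"; returns (picture, depth): 400x640x3 uint8, blue, green, red; 400x640 float32, mm along the optical axis (not along the pixel's ray), 0 where there is no reading.
- cams.camera_model(name): a dict with "vfov" (degrees; the focal length in pixels is half the picture's height over the tangent of half this angle, whatever the lens; pixels are square), "cx", "cy" (the principal point, pixels), "world_from_camera" (4x4, takes a point from camera to world coordinates). Camera axes: x right, y down, z forward; pixel columns grow to the right and rows downward; lengths in mm; the calibration is good to about 2 mm. A picture is of the moment at which its call begins. camera_model takes no time and is no camera call.
- bot.sign_off(): hands the job in, once; it reports no verdict.
The state is a dict: "t": time; "q": joint angles; "qvel": joint speeds; "effort": joint torques, N m; "ee_pos": TCP position; "ee_rot": TCP orientation; "wrist_force": force on the tool from outside, world axes, zero at the start; "moment": the same for the moment, N m; "width": finger opening in mm.
Only numpy, scipy, OpenCV 4.12 (cv2) and the standard library are available. Lean on these libraries where they do the work, as an engineer would, in place of code of your own. Each camera call takes 0.05 s, during which the arm holds its last target.

TASK

Open the orange fuse hatch on the ivory lamp supply: with the fingertips press the round black pad on it gently down to its stop, once only, then let go so that the push-push latch frees it and it springs up. Keep off the box and, once the hatch is fully up, wait about two seconds more to make sure that it stays open by itself. Grasp or lift nothing, do not press the blue hatch, and leave both boxes and the things around them where they are.

Things in the scene. Friction and masses are not known exactly. Their poses are not given: they have to be found in the camera images.
- supply: Lamp supply: ivory box with dark vent slots and the orange hatch, 150 x 110 mm, deck 56 mm up, loose on rubber feet, about 1.8 kg. Origin: centre of underside; z up; -x is its front (black knob, green lamp). A rim (82 x 68 mm, top 72 mm above the table) on the front of the deck frames the hatch, whose top is 83 mm above the table
- fuse_hatch (a joint): Angle of the orange hatch, rad: 0 latched shut (rests within 0.01), grows as it swings up about its rear edge; stop at 1.35. Pressed from shut it meets a hard stop at -0.12 (6 mm down at the pad), against about 1.5 to 3 N. Pressed beyond about -0.07 and let go, it springs up to 1.35 in about 2 s and stays; pressed down to the stop again, it latches shut
- fuse_hatch_pad (a point): Centre of the top of the round black pad (22 mm across) on the orange hatch, a plate 70 x 56 x 8 mm. It is 52 mm from the hinge line, 18 mm from the free edge. Axes, hatch shut: z up, x along the plate to the hinge, y along the hinge. The free edge rises and moves towards the hinge; open, it is about 150 mm above the table
- fuse_latch (a joint): Position in m of the sliding pin hidden inside the orange hatch's latch, which counts presses: about 0 at the start, 0.012 to 0.020 once it has opened after one press, beyond 0.0215 once the hatch is pressed a second time. Not visible from outside
- controller: Camera controller: mid-grey box of the same shape with the blue hatch (to be left alone), 150 x 110 mm, deck 56 mm up, loose on rubber feet, about 1.8 kg. Origin: centre of underside; z up; -x is its front (black knob, green lamp). A rim (82 x 68 mm, top 72 mm above the table) on the front of the deck frames the hatch, whose top is 83 mm above the table
- card_hatch (a joint): Angle of the blue hatch, rad: 0 latched shut (rests within 0.01), grows as it swings up about its rear edge; stop at 1.35. Pressed from shut it meets a hard stop at -0.12 (6 mm down at the pad), against about 1.5 to 3 N. Pressed beyond about -0.07 and let go, it springs up to 1.35 in about 2 s and stays; pressed down to the stop again, it latches shut
- card_hatch_pad (a point): Centre of the top of the round black pad (22 mm across) on the blue hatch, a plate 70 x 56 x 8 mm. It is 52 mm from the hinge line, 18 mm from the free edge. Axes, hatch shut: z up, x along the plate to the hinge, y along the hinge. The free edge rises and moves towards the hinge; open, it is about 150 mm above the table
- tin: Small brass spare-fuse tin, 28 mm across, 22 mm high, standing on the deck of the ivory box behind the hatch; origin at the centre of its underside
- objective: Steel microscope objective standing on the table between the boxes, 28 mm across, 46 mm high; origin at the centre of its underside
- oil: Amber glass bottle with a black cap, 30 mm across, 70 mm high, standing in front; origin at the centre of its underside
- slidebox: Green slide box, 85 x 60 x 32 mm, to the left; origin at the centre of its underside
- dish: Shallow glass dish, 84 mm across, 16 mm high, to the right; origin at the centre of its underside
- cup: Blue mug, 76 mm across, 85 mm high, near left; origin at the centre of its underside
- meter: Dark hand-held light meter lying flat, 110 x 60 x 22 mm, near right; origin at the centre of its underside

How it is judged:
By the outcome, as a careful person would: the job done as asked, in the order asked, and still so for the second after the job is handed in, with the robot touching nothing.
It also fails if it takes over 32 s, if anything falls off the work surface, if the arm or the gripper's body presses on something with over 40 N, if the wrist force passes 120 N, or if a joint passes its speed limit or range.

## Working session

There is one attempt and no reset: what is moved stays moved. The work goes in short steps, Python scripts to look and compute and a shell command to move; the robot and the scene stay as the last step left them, time stands still between calls to the robot, and variables do not carry over. Pictures are saved under pics/ and viewed, and the job is handed in when it is done.

```bash
mkdir -p pics; python3 - <<'E'
from station import state,cams,bot
import cv2,numpy as np
s=state();print(s)
for n in("top","side"):
    p,d=cams.grab_frame(n);cv2.imwrite(f"pics/{n}0.png",p);np.save(f"pics/{n}0.npy",d);print(n,cams.camera_model(n))
E
```

```text
{'t': 0.0, 'q': array([ 1.07450073,  0.41797313, -0.01030756,  1.61415603,  0.00469911,
        1.11069739, -0.05299102]), 'qvel': array([-0.00071922, -0.00024567,  0.00139579, -0.00031038, -0.00100355,
       -0.00136356,  0.00096159]), 'effort': array([ 3.92156153e-04, -8.51268268e+01,  6.38410505e-01, -4.25988865e+01,
       -4.89273027e-02,  1.86748523e-02,  1.23147647e-04]), 'ee_pos': array([ 274.38851243, -561.15910523,  221.8334084 ]), 'ee_rot': array([-3.05958294e+00, -7.08021710e-01,  5.62008147e-04]), 'wrist_force': array([-0.35778787, -0.11299983, -0.23425377]), 'moment': array([ 0.03531527,  0.02045584, -0.00655557]), 'width': 93.78842623011751}
top {'vfov': 47.09094022398861, 'cx': 326.7821467289514, 'cy': 207.39606131893552, 'world_from_camera': array([[-2.78478800e-02, -9.91702671e-01,  1.25500232e-01,
         3.38486441e+02],
       [-9.99565706e-01,  2.88367813e-02,  6.06952794e-03,
        -1.87620459e+00],
       [-9.63818981e-03, -1.25276704e-01, -9.92075024e-01,
         1.42474291e+03],
       [ 0.00000000e+00,  0.00000000e+00,  0.00000000e+00,
         1.00000000e+00]])}
side {'vfov': 54.736472186248484, 'cx': 314.80957335214316, 'cy': 197.00952008778333, 'world_from_camera': array([[-9.49826172e-01, -1.67836300e-01,  2.63934119e-01,
         2.44218819e+02],
       [-3.12775771e-01,  5.13040767e-01, -7.99350042e-01,
         7.82089904e+02],
       [-1.24900887e-03, -8.41795788e-01, -5.39794676e-01,
         6.26757934e+02],
       [ 0.00000000e+00,  0.00000000e+00,  0.00000000e+00,
         1.00000000e+00]])}
```

View pics/top0.png

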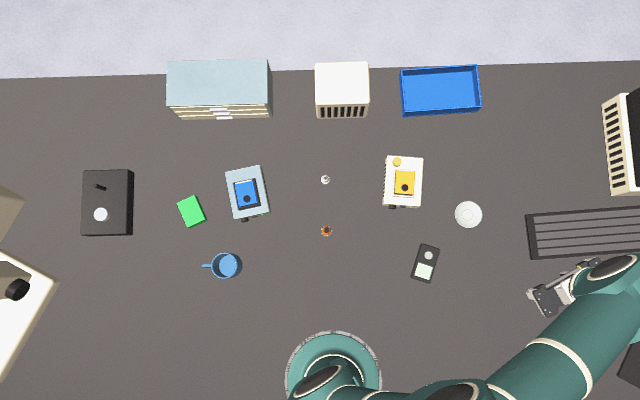

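View pics/side0.png

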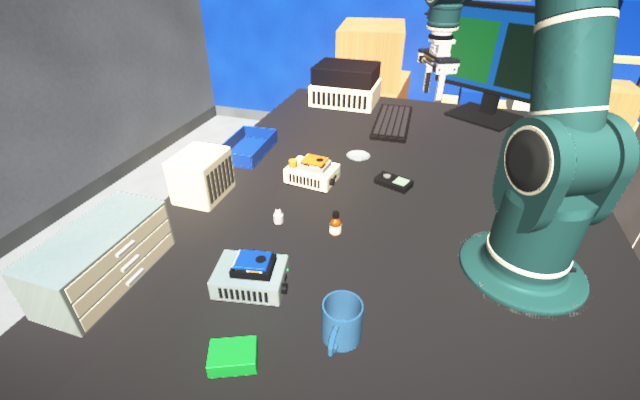

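```bash
python3 - <<'E'
import cv2
p=cv2.imread("pics/top0.png")[145:220,365:440];cv2.imwrite("pics/c1.png",cv2.resize(p,(600,600),interpolation=cv2.INTER_CUBIC))
p=cv2.imread("pics/side0.png")[140:200,275:350];cv2.imwrite("pics/c2.png",cv2.resize(p,(750,600),interpolation=cv2.INTER_CUBIC))
E
```

```text
(no output)
```

View pics/c1.png

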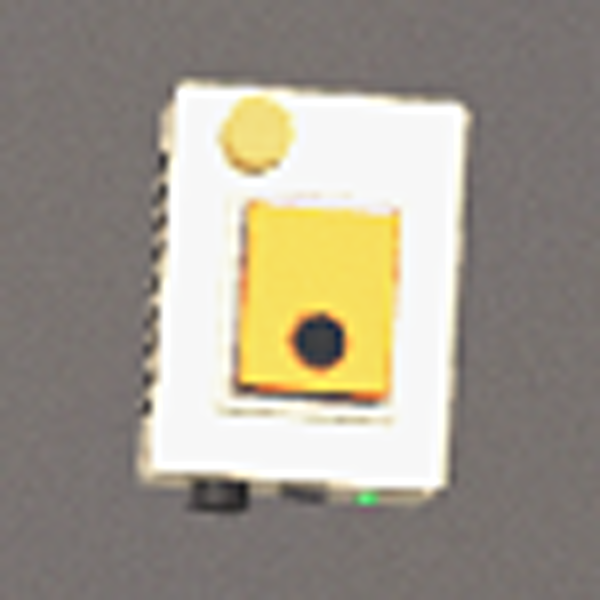

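View pics/c2.png

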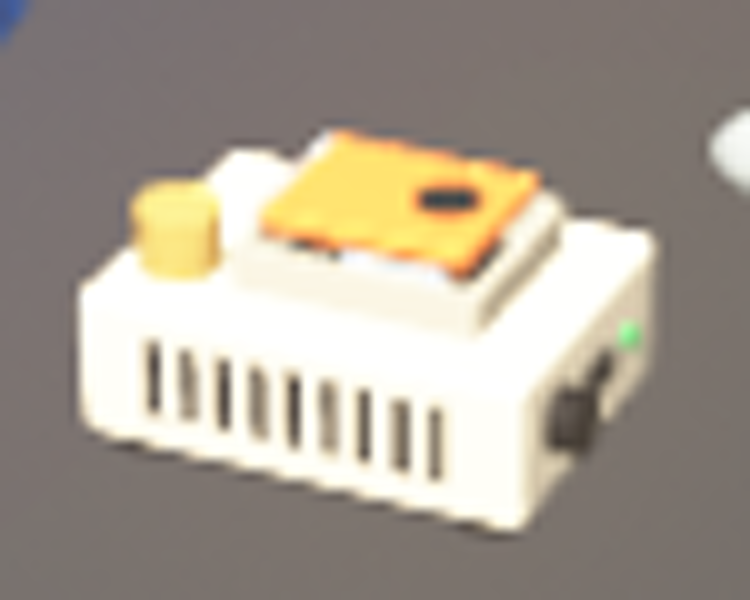

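```bash
cat > h.py <<'E'
import numpy as np
from station import cams
def onplane(n,u,v,z):
    m=cams.camera_model(n);f=200/np.tan(np.radians(m["vfov"]/2));T=m["world_from_camera"]
    r=T[:3,:3]@[(u-m["cx"])/f,(v-m["cy"])/f,1];o=T[:3,3];return o+r*(z-o[2])/r[2]
def withdepth(n,u,v,d):
    m=cams.camera_model(n);f=200/np.tan(np.radians(m["vfov"]/2));T=m["world_from_camera"]
    return T[:3,:3]@(np.array([(u-m["cx"])/f,(v-m["cy"])/f,1])*d)+T[:3,3]
E
python3 - <<'E'
from h import *
np.set_printoptions(precision=1,suppress=True)
print(onplane("top",404.4,187.2,83),onplane("side",319.2,159.4,83))
for n,u,v in(("top",404,187),("side",319,159)):
    d=np.load(f"pics/{n}0.npy");print(withdepth(n,u,v,np.median(d[v-1:v+2,u-1:u+2])))
c=lambda x,y:(365+x/8-.44,145+y/8-.44)
for x,y in((248,202),(400,208),(390,402),(238,390)):print("hatch",onplane("top",*c(x,y),83))
for x,y in((180,85),(468,105),(445,490),(150,478)):print("deck",onplane("top",*c(x,y),56))
print("tin",onplane("top",*c(257,132),78))
from station import state
from scipy.spatial.transform import Rotation as R
print(R.from_rotvec(state()["ee_rot"]).as_matrix())
E
```

```text
[ 561.7 -224.9   83. ] [ 564.2 -230.7   83. ]
[ 562.2 -223.5   84.2]
[ 564.6 -229.8   84.8]
hatch [ 614.9 -201.2   83. ]
hatch [ 610.9 -257.5   83. ]
hatch [ 538.2 -250.    83. ]
hatch [ 544.3 -194.2   83. ]
deck [ 666.5 -181.5   56. ]
deck [ 655.5 -290.5   56. ]
deck [ 508.3 -273.9   56. ]
deck [ 516.  -163.6   56. ]
tin [ 642.4 -206.6   78. ]
[[ 0.9  0.4 -0. ]
 [ 0.4 -0.9  0. ]
 [-0.  -0.  -1. ]]
```

```bash
cat >> h.py <<'E'
from station import state
from scipy.spatial.transform import Rotation as R
def plan(t):
    s=state();M=R.from_rotvec(s["ee_rot"]);print("x,y,z shares",np.round(M.inv().apply(np.array(t)-s["ee_pos"])/400,4), "yaw",np.arctan2(*M.as_matrix()[[1,0],0]),s["ee_pos"],s["t"],s["wrist_force"],s["width"])
E
python3 -c "
from h import *
plan([561,-227,200])"
```

```text
x,y,z shares [ 1.0107 -0.4357  0.0551] yaw 0.4548002690690804 [ 274.39262032 -561.18875593  221.89628034] 0.1 [ 0.11502714 -0.5407496   0.1367486 ] 93.67403442675925
```

```bash
python3 -m pendant '[{"x":0.1,"y":-0.043,"claw":1},{"x":0.2,"y":-0.086,"az":0.1,"claw":1},{"x":0.3,"y":-0.13,"az":0.2,"claw":1},{"x":0.4,"y":-0.173,"az":0.35,"claw":1},{"x":0.5,"y":-0.216,"az":0.5,"claw":1},{"x":0.6,"y":-0.26,"az":0.65,"claw":1},{"x":0.7,"y":-0.3,"az":0.8,"claw":1},{"x":0.8,"y":-0.345,"az":1,"claw":1},{"x":0.88,"y":-0.38,"az":1,"claw":1},{"x":0.92,"y":-0.4,"az":1,"claw":1}]'; python3 -c "
from h import *
plan([561,-227,160])"
```

```text
x,y,z shares [ 1.0107 -0.4356  0.1551] yaw 0.4548002690690804 [ 274.39262032 -561.18875593  221.89628034] 0.1 [ 0.11502714 -0.5407496   0.1367486 ] 93.67403442675925invalid input at $[0]: expected keys x, y, z, ax, ay, az, claw
```

All keys are required.

```bash
python3 -m pendant '[{"x":0.1,"y":-0.043,"z":0,"ax":0,"ay":0,"az":0,"claw":1},{"x":0.2,"y":-0.086,"z":0,"ax":0,"ay":0,"az":0.1,"claw":1},{"x":0.3,"y":-0.13,"z":0,"ax":0,"ay":0,"az":0.2,"claw":1},{"x":0.4,"y":-0.173,"z":0,"ax":0,"ay":0,"az":0.35,"claw":1},{"x":0.5,"y":-0.216,"z":0,"ax":0,"ay":0,"az":0.5,"claw":1},{"x":0.6,"y":-0.26,"z":0,"ax":0,"ay":0,"az":0.65,"claw":1},{"x":0.7,"y":-0.3,"z":0,"ax":0,"ay":0,"az":0.8,"claw":1},{"x":0.8,"y":-0.345,"z":0,"ax":0,"ay":0,"az":1,"claw":1},{"x":0.88,"y":-0.38,"z":0,"ax":0,"ay":0,"az":1,"claw":1},{"x":0.92,"y":-0.4,"z":0,"ax":0,"ay":0,"az":1,"claw":1}]'; python3 -c "
from h import *
plan([561,-227,160])"
```

```text
t: 1.1
ee_pos: [536.6, -252.8, 222.1]
ee_rot: [-3.14, 0.066, 0.0]
wrist_force: [-0.3, 0.2, -0.4]
width: 17.8
x,y,z shares [ 0.0582 -0.0667  0.1553] yaw -0.04189733064903543 [ 536.64541045 -252.7664122   222.07912157] 1.1 [-0.33874738  0.20660728 -0.39461286] 17.813999618147395
```

```bash
python3 -m pendant '[{"x":0.03,"y":-0.035,"z":0.03,"ax":0,"ay":0,"az":0.06,"claw":1},{"x":0.063,"y":-0.075,"z":0.08,"ax":0,"ay":0,"az":0.1,"claw":1},{"x":0.063,"y":-0.075,"z":0.13,"ax":0,"ay":0,"az":0.1,"claw":1},{"x":0.063,"y":-0.075,"z":0.155,"ax":0,"ay":0,"az":0.1,"claw":1},{"x":0.063,"y":-0.075,"z":0.155,"ax":0,"ay":0,"az":0.1,"claw":1},{"x":0.063,"y":-0.075,"z":0.155,"ax":0,"ay":0,"az":0.1,"claw":1}]'; python3 - <<'E'
from h import *
import cv2
plan([561,-227,120])
for n,(a,b,c,d) in (("top",(145,220,365,440)),("side",(110,200,275,365))):
    p,_=cams.grab_frame(n);cv2.imwrite(f"pics/{n}1.png",cv2.resize(p[a:b,c:d],(600,600),interpolation=cv2.INTER_CUBIC))
plan([561,-227,120])
E
```

```text
t: 1.7
ee_pos: [561.3, -227.9, 161.1]
ee_rot: [3.138, -0.151, 0.0]
wrist_force: [0.8, -0.3, 0.2]
width: 0.4
x,y,z shares [-0.001  -0.0021  0.1026] yaw -0.0959310648974318 [ 561.32156216 -227.85018054  161.05215724] 1.7 [ 0.83455556 -0.34637371  0.19300363] 0.4073995299765988
x,y,z shares [-0.0019 -0.0019  0.1037] yaw -0.09590455519078578 [ 561.63677128 -227.80921239  161.48915063] 1.8 [ 0.28725689 -0.0579886   0.61678612] 0.5391417931282247
```

View pics/top1.png

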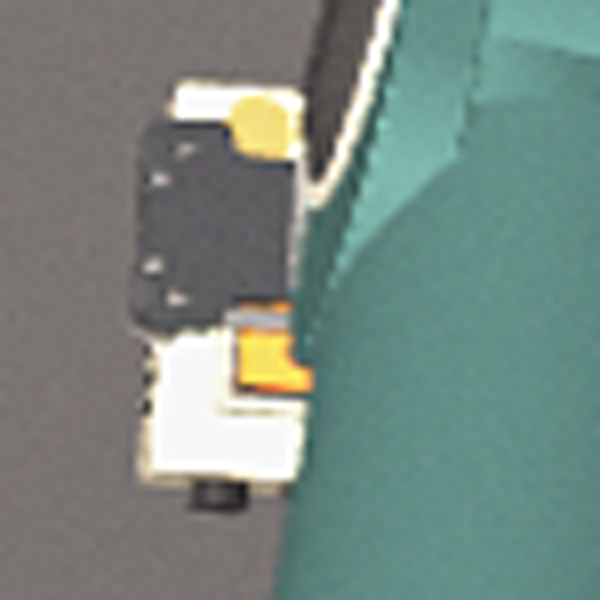

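View pics/side1.png

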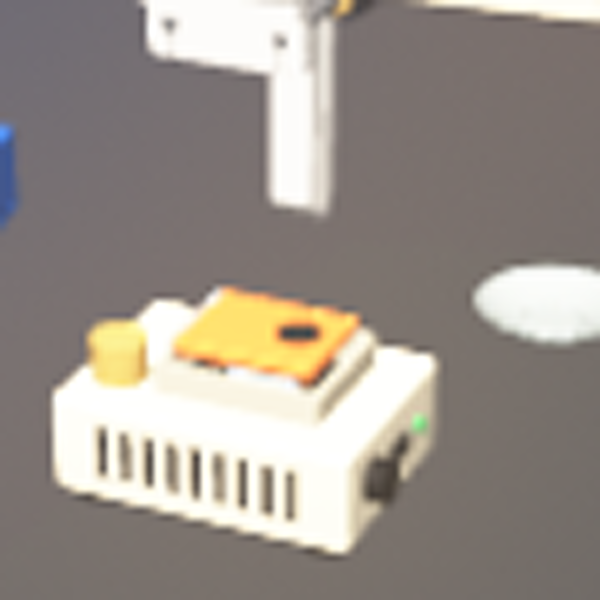

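```bash
python3 -m pendant '[{"x":0,"y":0,"z":0.05,"ax":0,"ay":0,"az":0,"claw":1},{"x":0,"y":0,"z":0.1,"ax":0,"ay":0,"az":0,"claw":1},{"x":0,"y":0,"z":0.125,"ax":0,"ay":0,"az":0,"claw":1},{"x":0,"y":0,"z":0.135,"ax":0,"ay":0,"az":0,"claw":1},{"x":0,"y":0,"z":0.135,"ax":0,"ay":0,"az":0,"claw":1},{"x":0,"y":0,"z":0.135,"ax":0,"ay":0,"az":0,"claw":1}]'; python3 - <<'E'
from h import *
import cv2
for n,(a,b,c,d) in (("side",(130,190,285,345)),):
    p,_=cams.grab_frame(n);cv2.imwrite(f"pics/{n}2.png",cv2.resize(p[a:b,c:d],(600,600),interpolation=cv2.INTER_CUBIC))
plan([561,-227,100])
E
```

```text
t: 2.4
ee_pos: [561.8, -227.4, 107.3]
ee_rot: [3.138, -0.15, 0.002]
wrist_force: [0.8, 0.4, -0.1]
width: -0.1
x,y,z shares [-0.0022 -0.0008  0.0183] yaw -0.09530424616530943 [ 561.85050834 -227.41336786  107.33679004] 2.45 [0.3097011  0.70755901 0.47042529] 0.6556065080212876
```

View pics/side2.png

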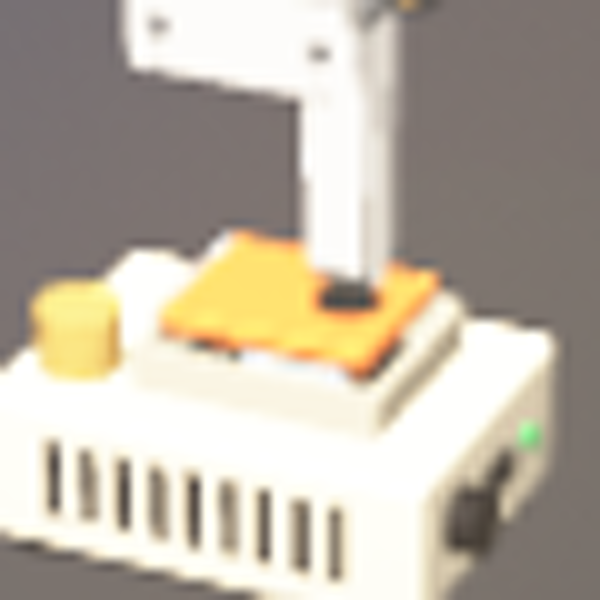

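```bash
python3 -m pendant '[{"x":0,"y":0,"z":0.004,"ax":0,"ay":0,"az":0,"claw":1},{"x":0,"y":0,"z":0.008,"ax":0,"ay":0,"az":0,"claw":1},{"x":0,"y":0,"z":0.011,"ax":0,"ay":0,"az":0,"claw":1},{"x":0,"y":0,"z":0.014,"ax":0,"ay":0,"az":0,"claw":1},{"x":0,"y":0,"z":0.017,"ax":0,"ay":0,"az":0,"claw":1},{"x":0,"y":0,"z":0.019,"ax":0,"ay":0,"az":0,"claw":1},{"x":0,"y":0,"z":0.021,"ax":0,"ay":0,"az":0,"claw":1},{"x":0,"y":0,"z":0.021,"ax":0,"ay":0,"az":0,"claw":1}]'
python3 -m pendant '[{"x":0,"y":0,"z":0.0025,"ax":0,"ay":0,"az":0,"claw":1},{"x":0,"y":0,"z":0.0025,"ax":0,"ay":0,"az":0,"claw":1}]'
```

```text
t: 3.25
ee_pos: [561.4, -227.2, 97.9]
ee_rot: [-3.138, 0.149, 0.0]
wrist_force: [-0.7, 0.4, 0.9]
width: 0.4
t: 3.45
ee_pos: [561.4, -227.2, 97.0]
ee_rot: [-3.138, 0.15, 0.0]
wrist_force: [-0.1, 0.2, 1.4]
width: 0.5
```

```bash
for i in 1; do python3 -m pendant '[{"x":0,"y":0,"z":0.0025,"ax":0,"ay":0,"az":0,"claw":1},{"x":0,"y":0,"z":0.0025,"ax":0,"ay":0,"az":0,"claw":1}]'; done
python3 -m pendant '[{"x":0,"y":0,"z":0.0025,"ax":0,"ay":0,"az":0,"claw":1},{"x":0,"y":0,"z":0.0025,"ax":0,"ay":0,"az":0,"claw":1}]'
python3 - <<'E'
from h import *
import cv2
for n,(a,b,c,d) in (("side",(130,190,285,345)),):
    p,_=cams.grab_frame(n);cv2.imwrite(f"pics/{n}3.png",cv2.resize(p[a:b,c:d],(600,600),interpolation=cv2.INTER_CUBIC))
plan([561,-227,100])
E
```

```text
t: 3.65
ee_pos: [561.4, -227.2, 96.0]
ee_rot: [-3.138, 0.149, -0.0]
wrist_force: [-0.4, -0.9, 1.4]
width: 0.4
t: 3.85
ee_pos: [561.4, -227.2, 94.9]
ee_rot: [-3.138, 0.149, 0.0]
wrist_force: [0.1, -0.2, 0.6]
width: 0.3
x,y,z shares [-0.001  -0.0005 -0.0126] yaw -0.09521719999492524 [ 561.39468656 -227.23951715   94.96825172] 3.9 [ 0.22832822 -0.51770177  0.68233043] 0.42233770335190823
```

View pics/side3.png

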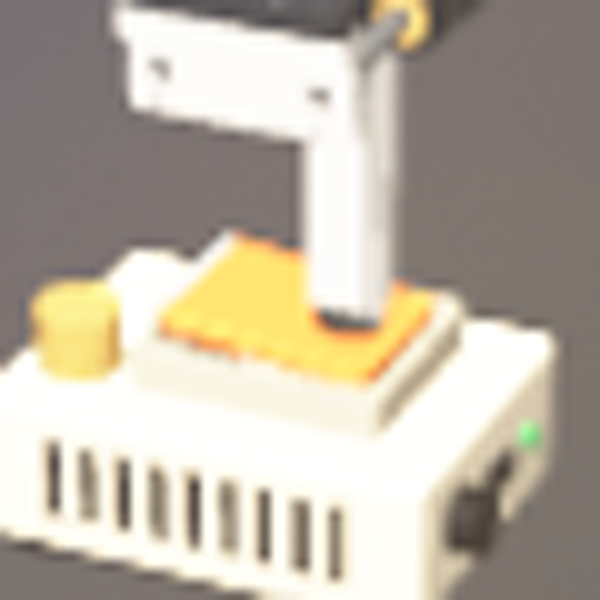

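The fingertips sit on the pad (crop 345,318) and the front edge of the hatch has visibly sunk. I'm continuing in small steps until the force shows the stop.

```bash
python3 -m pendant '[{"x":0,"y":0,"z":0.0015,"ax":0,"ay":0,"az":0,"claw":1},{"x":0,"y":0,"z":0.0015,"ax":0,"ay":0,"az":0,"claw":1}]'
python3 -m pendant '[{"x":0,"y":0,"z":0.0015,"ax":0,"ay":0,"az":0,"claw":1},{"x":0,"y":0,"z":0.0015,"ax":0,"ay":0,"az":0,"claw":1}]'
```

```text
t: 4.1
ee_pos: [561.5, -227.2, 94.5]
ee_rot: [3.138, -0.149, 0.0]
wrist_force: [-0.8, 0.8, 4.2]
width: 0.5
t: 4.3
ee_pos: [561.5, -227.2, 94.1]
ee_rot: [3.138, -0.149, 0.0]
wrist_force: [-1.7, 0.6, 7.7]
width: 0.8
```

The force climbed from about 1 N to 7.7 N within 1 mm, so this is the stop. Now releasing straight up, quickly.

```bash
python3 -m pendant '[{"x":0,"y":0,"z":-0.1,"ax":0,"ay":0,"az":0,"claw":1},{"x":0,"y":0,"z":-0.22,"ax":0,"ay":0,"az":0,"claw":1},{"x":-0.05,"y":0,"z":-0.34,"ax":0,"ay":0,"az":0,"claw":1},{"x":-0.15,"y":0,"z":-0.4,"ax":0,"ay":0,"az":0,"claw":1},{"x":-0.25,"y":0,"z":-0.4,"ax":0,"ay":0,"az":0,"claw":1},{"x":-0.3,"y":0,"z":-0.4,"ax":0,"ay":0,"az":0,"claw":1},{"x":-0.3,"y":0,"z":-0.4,"ax":0,"ay":0,"az":0,"claw":1}]'; python3 - <<'E'
from h import *
import cv2
for n,(a,b,c,d) in (("side",(120,200,275,355)),):
    p,_=cams.grab_frame(n);cv2.imwrite(f"pics/{n}4.png",cv2.resize(p[a:b,c:d],(600,600),interpolation=cv2.INTER_CUBIC))
E
```

```text
t: 5.0
ee_pos: [439.8, -216.0, 254.3]
ee_rot: [3.137, -0.152, 0.0]
wrist_force: [-0.0, 0.1, 0.7]
width: 0.3
```

View pics/side4.png

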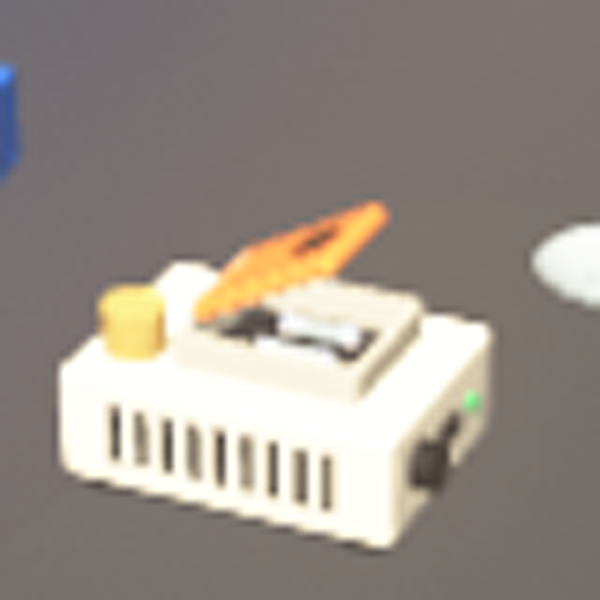

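The hatch is opening, with its free edge at crop (385,210). Now waiting for it to come fully up.

```bash
W='see rows below'
python3 -m pendant '[{"x":0,"y":0,"z":0,"ax":0,"ay":0,"az":0,"claw":1},{"x":0,"y":0,"z":0,"ax":0,"ay":0,"az":0,"claw":1},{"x":0,"y":0,"z":0,"ax":0,"ay":0,"az":0,"claw":1},{"x":0,"y":0,"z":0,"ax":0,"ay":0,"az":0,"claw":1},{"x":0,"y":0,"z":0,"ax":0,"ay":0,"az":0,"claw":1},{"x":0,"y":0,"z":0,"ax":0,"ay":0,"az":0,"claw":1},{"x":0,"y":0,"z":0,"ax":0,"ay":0,"az":0,"claw":1},{"x":0,"y":0,"z":0,"ax":0,"ay":0,"az":0,"claw":1},{"x":0,"y":0,"z":0,"ax":0,"ay":0,"az":0,"claw":1},{"x":0,"y":0,"z":0,"ax":0,"ay":0,"az":0,"claw":1}]'
python3 -m pendant '[{"x":0,"y":0,"z":0,"ax":0,"ay":0,"az":0,"claw":1},{"x":0,"y":0,"z":0,"ax":0,"ay":0,"az":0,"claw":1},{"x":0,"y":0,"z":0,"ax":0,"ay":0,"az":0,"claw":1},{"x":0,"y":0,"z":0,"ax":0,"ay":0,"az":0,"claw":1},{"x":0,"y":0,"z":0,"ax":0,"ay":0,"az":0,"claw":1},{"x":0,"y":0,"z":0,"ax":0,"ay":0,"az":0,"claw":1},{"x":0,"y":0,"z":0,"ax":0,"ay":0,"az":0,"claw":1},{"x":0,"y":0,"z":0,"ax":0,"ay":0,"az":0,"claw":1},{"x":0,"y":0,"z":0,"ax":0,"ay":0,"az":0,"claw":1},{"x":0,"y":0,"z":0,"ax":0,"ay":0,"az":0,"claw":1}]'
python3 - <<'E'
from h import *
import cv2
for n,(a,b,c,d) in (("side",(120,200,275,355)),):
    p,_=cams.grab_frame(n);cv2.imwrite(f"pics/{n}5.png",cv2.resize(p[a:b,c:d],(600,600),interpolation=cv2.INTER_CUBIC))
E
```

```text
t: 6.05
ee_pos: [441.9, -215.8, 253.9]
ee_rot: [-3.138, 0.15, 0.0]
wrist_force: [-0.4, -0.3, -1.5]
width: 0.5
t: 7.05
ee_pos: [441.9, -215.8, 253.8]
ee_rot: [-3.138, 0.15, 0.0]
wrist_force: [0.3, 0.7, -0.2]
width: 0.2
```

View pics/side5.png

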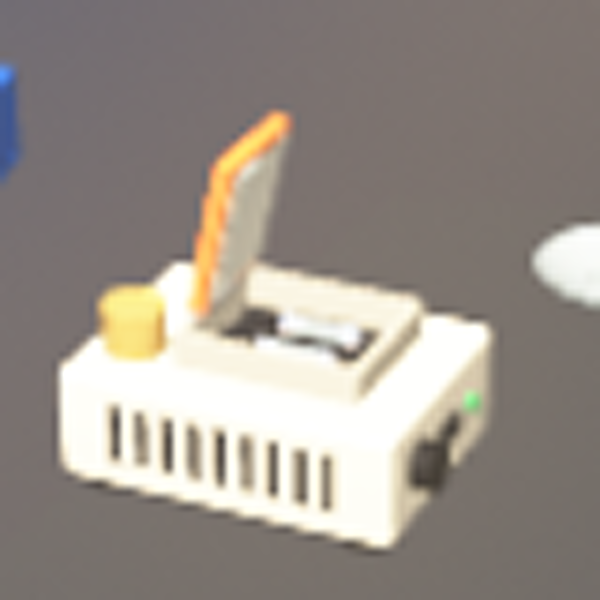

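The hatch stands nearly upright, with its free edge at crop (280,118). Now waiting more than two seconds more, and comparing.

```bash
python3 -m pendant '[{"x":0,"y":0,"z":0,"ax":0,"ay":0,"az":0,"claw":1},{"x":0,"y":0,"z":0,"ax":0,"ay":0,"az":0,"claw":1},{"x":0,"y":0,"z":0,"ax":0,"ay":0,"az":0,"claw":1},{"x":0,"y":0,"z":0,"ax":0,"ay":0,"az":0,"claw":1},{"x":0,"y":0,"z":0,"ax":0,"ay":0,"az":0,"claw":1},{"x":0,"y":0,"z":0,"ax":0,"ay":0,"az":0,"claw":1},{"x":0,"y":0,"z":0,"ax":0,"ay":0,"az":0,"claw":1},{"x":0,"y":0,"z":0,"ax":0,"ay":0,"az":0,"claw":1},{"x":0,"y":0,"z":0,"ax":0,"ay":0,"az":0,"claw":1},{"x":0,"y":0,"z":0,"ax":0,"ay":0,"az":0,"claw":1}]'
python3 -m pendant '[{"x":0,"y":0,"z":0,"ax":0,"ay":0,"az":0,"claw":1},{"x":0,"y":0,"z":0,"ax":0,"ay":0,"az":0,"claw":1},{"x":0,"y":0,"z":0,"ax":0,"ay":0,"az":0,"claw":1},{"x":0,"y":0,"z":0,"ax":0,"ay":0,"az":0,"claw":1},{"x":0,"y":0,"z":0,"ax":0,"ay":0,"az":0,"claw":1},{"x":0,"y":0,"z":0,"ax":0,"ay":0,"az":0,"claw":1},{"x":0,"y":0,"z":0,"ax":0,"ay":0,"az":0,"claw":1},{"x":0,"y":0,"z":0,"ax":0,"ay":0,"az":0,"claw":1},{"x":0,"y":0,"z":0,"ax":0,"ay":0,"az":0,"claw":1},{"x":0,"y":0,"z":0,"ax":0,"ay":0,"az":0,"claw":1}]'
python3 -m pendant '[{"x":0,"y":0,"z":0,"ax":0,"ay":0,"az":0,"claw":1},{"x":0,"y":0,"z":0,"ax":0,"ay":0,"az":0,"claw":1},{"x":0,"y":0,"z":0,"ax":0,"ay":0,"az":0,"claw":1},{"x":0,"y":0,"z":0,"ax":0,"ay":0,"az":0,"claw":1},{"x":0,"y":0,"z":0,"ax":0,"ay":0,"az":0,"claw":1},{"x":0,"y":0,"z":0,"ax":0,"ay":0,"az":0,"claw":1}]'
python3 - <<'E'
from h import *
import cv2
p,_=cams.grab_frame("side");cv2.imwrite("pics/side6.png",p);q=cv2.resize(p[120:200,275:355],(600,600),interpolation=cv2.INTER_CUBIC)
print(np.abs(q.astype(int)-cv2.imread("pics/side5.png")).max(2).__gt__(40).mean())
o=cv2.imread("pics/side0.png");m=cv2.medianBlur((cv2.absdiff(p,o).max(2)>40).astype(np.uint8)*255,3)
for r in cv2.connectedComponentsWithStats(m)[2][1:]:print(r)
E
```

```text
t: 8.1
ee_pos: [441.9, -215.8, 253.8]
ee_rot: [-3.138, 0.15, 0.0]
wrist_force: [-0.9, 0.0, -0.3]
width: 0.5
t: 9.1
ee_pos: [441.9, -215.8, 253.8]
ee_rot: [-3.138, 0.149, 0.0]
wrist_force: [0.1, 0.6, 0.0]
width: 0.4
t: 9.7
ee_pos: [441.9, -215.8, 253.8]
ee_rot: [-3.138, 0.15, 0.0]
wrist_force: [0.1, 0.4, -0.8]
width: 0.5
0.0
[ 343    0   48   77 2506]
[ 417    0   46  102 2623]
[468   0   3   1   3]
[  494     0   146   232 13134]
[339  76  34  14 354]
[365  93   1   2   2]
[530  94   6   7  33]
[358  96   3  13  35]
[363  98   3  11  30]
[529 104   7  11  55]
[356 112   9   6  41]
[593 126  19  14 148]
[300 135  29  33 432]
[502 177   3   6  13]
[496 185  15  35 254]
[498 192   2   1   2]
[565 210  24  11 210]
[596 213   1   1   1]
[591 220   9   5  27]
```

View pics/side6.png

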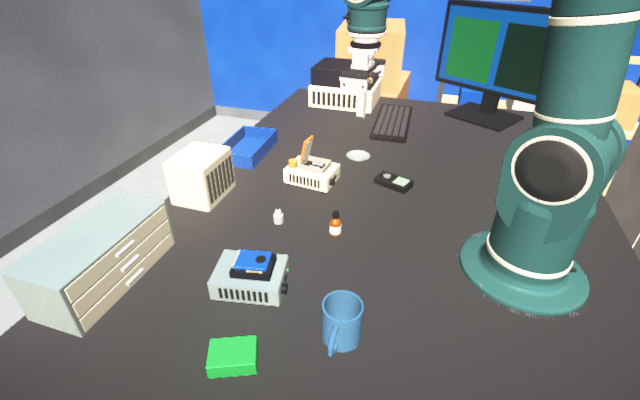

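The hatch is open at (307,150) and hasn't moved since the previous picture. The only other changes from the start are the arm itself. Handing in.

```bash
python3 -c "
from station import bot
print(bot.sign_off())"
```

```text
the job is handed in; nothing more can be done
None
```

The orange fuse hatch is open and stays open by itself. I pressed the black pad once with the closed fingertips. At the stop, about 6 mm down, the force rose from about 1 N to 7.7 N. I then lifted straight up and drew the arm back clear.

**Hatch:** it swung up to nearly upright. A picture 2.6 s later showed no change around it. I handed in at about 9.8 s.

**Surroundings:** compared with the first side picture, only the arm and the orange hatch had changed. Both boxes, the tin and the things around them show no movement in that view, and the blue hatch is still shut. I took no top picture after the press.

**Disagreements and limits:** before pressing, the two cameras put the pad about 6 mm apart, so I aimed between them and confirmed in the side picture that the fingertips were over the pad. I could not see the latch pin, so the single press count rests on the force readings and the hatch staying up.

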